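Dress the ring display

TASK

Set out the ring display: stand the four ring posts upright on the cream pads of the red ledge, one on each pad with its foot wholly on the pad, in order of height, the tallest next to the round mirror and stepping down to the shortest at the other end. Do not tip any post over, and leave the open watch case standing where it is.

Things in the scene. Friction and masses are not known exactly. Their poses are not given: they have to be found in the camera images.
- post_red: Loose ring display post, tallest of four: 130 mm high, about 148 g. Slim round charcoal upright, 17 mm across under its domed top, under 22 mm at the bottom, on a round black foot 46 mm across, 10 mm thick. Wears a gold ring with a red stone, 50 mm below the top, the 16 mm stone standing out 14 mm; the top 40 mm are plain: grip there from above. Origin: centre of the underside; z up the post, x to the stone.
- post_green: Loose ring display post, second tallest of four: 110 mm high, about 136 g. Slim round charcoal upright, 17 mm across under its domed top, under 22 mm at the bottom, on a round black foot 46 mm across, 10 mm thick. Wears a gold ring with a green stone, 50 mm below the top, the 16 mm stone standing out 14 mm; the top 40 mm are plain: grip there from above. Origin: centre of the underside; z up the post, x to the stone.
- post_blue: Loose ring display post, third tallest of four: 90 mm high, about 124 g. Slim round charcoal upright, 17 mm across under its domed top, under 22 mm at the bottom, on a round black foot 46 mm across, 10 mm thick. Wears a gold ring with a blue stone, 50 mm below the top, the 16 mm stone standing out 14 mm; the top 40 mm are plain: grip there from above. Origin: centre of the underside; z up the post, x to the stone.
- post_yellow: Loose ring display post, shortest of four: 70 mm high, about 112 g. Slim round charcoal upright, 17 mm across under its domed top, under 22 mm at the bottom, on a round black foot 46 mm across, 10 mm thick. Wears a gold ring with a yellow stone, 50 mm below the top, the 16 mm stone standing out 14 mm; the top 40 mm are plain: grip there from above. Origin: centre of the underside; z up the post, x to the stone.
- pad_a: Pad at one end of the row (a, b, c, d in turn; either end may be the mirror's): fixed cream suede disc 66 mm across, one of four alike in a straight row, 80 mm apart centre to centre, on a low dark red ledge (92 x 360 mm, 30 mm high). Origin: centre of its level top face, 32 mm above the table; y along the row.
- pad_b: Pad next after pad_a: fixed cream suede disc 66 mm across, one of four alike in a straight row, 80 mm apart centre to centre, on a low dark red ledge (92 x 360 mm, 30 mm high). Origin: centre of its level top face, 32 mm above the table; y along the row.
- pad_c: Pad next after pad_b: fixed cream suede disc 66 mm across, one of four alike in a straight row, 80 mm apart centre to centre, on a low dark red ledge (92 x 360 mm, 30 mm high). Origin: centre of its level top face, 32 mm above the table; y along the row.
- pad_d: Pad next after pad_c, at the other end from pad_a: fixed cream suede disc 66 mm across, one of four alike in a straight row, 80 mm apart centre to centre, on a low dark red ledge (92 x 360 mm, 30 mm high). Origin: centre of its level top face, 32 mm above the table; y along the row.
- mirror: Fixed round countertop mirror, brass frame, on the table 150 mm beyond the end pad at one end of the row (either end, changing from start to start; at the other end stand two stacked ring boxes, 72 mm square, 80 mm high). Base 90 mm across; pane 120 mm across, 10 mm thick, broad along the row; 190 mm high. Origin: centre of the underside.
- watch_case: Loose open black box holding a silver pocket watch: 60 x 60 mm, 24 mm high, its lid raised on the +x side to 75 mm. Stands among the posts, at times only 80 mm from one, centre to centre; leave it alone. A closed round compact, 64 mm across, 12 mm high, also lies among the posts. Origin: centre of the underside; z up.

How it is judged:
By the outcome, as a careful person would: the job done as asked, in the order asked, and still so for the second after the job is handed in, with the robot touching nothing.
It also fails if it takes over 112 s, if anything falls off the work surface, if the arm or the gripper's body presses on something with over 40 N, if the wrist force passes 120 N, or if a joint passes its speed limit or range.

ROBOT

A 6-joint arm with a two-finger parallel gripper is mounted at the origin on the work surface. World frame = base frame: x ahead of the robot, y to its left, z up, the work surface at z = 0. Lengths are in m, angles in rad, forces in N, time in s.
With the tool pointing down it reaches from about 0.375 to 0.9 m from the base axis. Payload 3.1 kg.
Tool frame: the origin (TCP) lies at the very end of the fingers, on their centre line; the grasp point (between the pads) lies 19 mm behind it (robot.hold_point_z is the z of the grasp point in the tool frame, in m); z points along the fingers, y is the direction in which the jaws open and shut (so a half turn about z gives the same grasp; the last joint's range is limited). The gripper opens to 87 mm and grips with 3 to 60 N. Pads are 19 mm wide; open, the fingers measure 117 mm over their backs; the gripper's body (75 mm by 190 mm) begins 51 mm behind the grasp point.
Start: joints at [-1.337, 0.527, 1.433, -0, 1.181, -0.178], TCP at [0.25, -0.573, 0.223] pointing down, gripper open.
Joint ranges: [-3.08, 3.08], [-0.75, 2.2], [0.22, 2.44], [-1.43, 4.57], [0, 2.65], [-2.85, 2.85]. Speed limits (rad/s): [2.79, 2.79, 3.14, 3.14, 3.14, 3.14].

INTERFACE

Orientations are given as a unit quaternion [x, y, z, w].
In Python, from rig import robot, viewer, spotter gives the robot as it stands.
- The arm moves only by the shell command python3 -m crank 'ROWS' [FORCE]. ROWS is text: rows parted by semicolons, each of 7 numbers parted by spaces: the turn, a rotation vector about the tool's x, y, z in units of 5 degrees (1.0 is 5 degrees), then the shift along the tool's x, y, z in units of 40 mm (1.0 is 40 mm), then the gripper's target within -1 to 1 (shut at 1, half-way at 0, fully open at -1). A call has 1 to 5 rows; each row shifts and turns the pose as measured when the row begins, along the tool's axes as they then stand; what a row does not reach is not made up. A row lasts 1/8 s, in which the tool goes at most 62.5 mm and 10.7 degrees, less where a joint would pass 70% of its speed; a pose out of reach is approached as far as the arm can. A call is refused whole if a number of a shift passes 1 or a number of a turn 1, either way. A call with a gripper value outside its range is refused whole. The fingers move at their own pace and stop on an object; FORCE is the grip in N (left out, the last holds). Time passes only in rows, so rows that do not move let the fingers close. It gives the time, the measured TCP pose, the force and the opening at its end, in the units of the state.
- robot.get_obs(): the state, without advancing time (a new reading comes with each control period).
- viewer.camera(name): name is "scene" or "top" or "wrist"; returns a dict with "img" (480x640x3 uint8, red, green, blue), "camera_matrix" (3x3 intrinsics, pixels), "distortion" ([k1, k2, p1, p2, k3] as OpenCV has them; the pictures are not rectified), "xyz" and "attitude" of the camera in the world. Camera axes: x right, y down, z forward; pixel columns grow to the right and rows downward; lengths in m; the calibration is good to about 2 mm. A picture is of the moment at which its call begins. There is no depth.
- robot.hand_in(): hands the job in, once; it reports no verdict.
Trained networks look in a picture, given as the dict that the camera call returned (one of the last four; its "shot" number tells which), for a name from the list of things; names that differ only in an ending like _2 or _b are one class to them, and where a whole thing is asked for, a point or a joint stands for the part that bears it (a point fixed in the world has none). Each returns a list of dicts, best first, with "score" (0 to 1); they miss things now and then, are a little off and sometimes report something else, mostly with a low value. They report only what shows in the picture. A call takes as long as a camera call.
- spotter.boxes_of(name, picture): "at" ([x, y, z] in m, in the coordinates of the camera as it stood for that picture, good to about 4 mm: the middle of the surface that is visible of it).
The state is a dict: "time": time; "q": joint angles; "joint_velocities": joint speeds; "joint_torque": joint torques, N m; "position": TCP position; "tool_rot": TCP orientation; "ft_force": force on the tool from outside, world axes, zero at the start; "moment": the same for the moment, N m; "grip_width": finger opening in m.
Only numpy, scipy, OpenCV 4.12 (cv2) and the standard library are available. Lean on these libraries where they do the work, as an engineer would, in place of code of your own. Each camera call takes 0.05 s, during which the arm holds its last target.

## Working session

There is one attempt and no reset: what is moved stays moved. The work goes in short steps, Python scripts to look and compute and a shell command to move; the robot and the scene stay as the last step left them, time stands still between calls to the robot, and variables do not carry over. Pictures are saved under pics/ and viewed, and the job is handed in when it is done.

```bash
ls; mkdir -p pics
cat > h.py <<'E'
import numpy as np, cv2
from rig import robot, viewer, spotter
from scipy.spatial.transform import Rotation as R
def snap(n,f):
    p=viewer.camera(n); cv2.imwrite('pics/'+f,cv2.cvtColor(p['img'],cv2.COLOR_RGB2BGR)); return p
def rot(p):
    a=np.array(p['attitude']); return a if a.shape==(3,3) else R.from_quat(a).as_matrix()
def world(p,at): return rot(p)@np.array(at)+np.array(p['xyz'])
def ray(p,uv,z):
    q=cv2.undistortPoints(np.array([[uv]],float),np.array(p['camera_matrix']),np.array(p['distortion']))[0,0]
    d=rot(p)@np.array([q[0],q[1],1]); c=np.array(p['xyz']); return c+d*(z-c[2])/d[2]
def proj(p,X):
    Rm=rot(p); X=np.atleast_2d(X).astype(float)
    return cv2.projectPoints(X,cv2.Rodrigues(Rm.T)[0],-Rm.T@np.array(p['xyz']),np.array(p['camera_matrix']),np.array(p['distortion']))[0][:,0]
NAMES=['post_red','post_green','post_blue','post_yellow','pad_a','mirror','watch_case']
E
python3 - <<'E'
from h import *
for c in ['top','scene']:
    p=snap(c,c+'0.png'); print(c,p['xyz'],p['attitude'])
    for n in NAMES:
        for d in spotter.boxes_of(n,p)[:5]: print(n,round(d['score'],2),world(p,d['at']).round(3))
print(robot.get_obs())
E
```

```text
pics
top [ 0.38933082 -0.00451713  1.03038122] [ 0.7135149  -0.69724564  0.0486787  -0.04873802]
post_red 0.6 [ 0.454 -0.072  0.011]
post_green 0.79 [ 0.45  -0.166  0.007]
post_blue 0.58 [ 0.369 -0.287  0.009]
post_yellow 0.57 [0.384 0.289 0.009]
post_yellow 0.16 [ 0.611 -0.121  0.03 ]
pad_a 0.87 [ 0.614 -0.119  0.032]
pad_a 0.67 [0.653 0.112 0.028]
pad_a 0.58 [ 0.626 -0.041  0.031]
pad_a 0.57 [0.637 0.035 0.03 ]
mirror 0.75 [0.663 0.26  0.011]
watch_case 0.95 [0.473 0.067 0.036]
scene [0.90524393 0.55700303 1.21447668] [ 0.30993893  0.91423232 -0.24873792 -0.07903529]
post_red 0.9 [ 0.463 -0.066  0.041]
post_green 0.88 [ 0.457 -0.167  0.024]
post_blue 0.9 [ 0.375 -0.289  0.021]
post_blue 0.5 [0.47  0.072 0.03 ]
post_yellow 0.92 [0.393 0.301 0.014]
post_yellow 0.32 [ 0.626 -0.043  0.04 ]
pad_a 0.94 [ 0.627 -0.044  0.036]
pad_a 0.92 [ 0.613 -0.119  0.032]
pad_a 0.8 [0.649 0.112 0.036]
pad_a 0.79 [0.639 0.041 0.029]
mirror 0.9 [0.672 0.267 0.09 ]
watch_case 0.87 [0.471 0.071 0.03 ]
watch_case 0.73 [ 0.628 -0.044  0.04 ]
{'time': 0.8, 'q': array([-1.33751091e+00,  5.27419828e-01,  1.43265802e+00, -1.18279591e-05,
        1.18136740e+00, -1.78502167e-01]), 'joint_velocities': array([ 0.00038809,  0.00118639,  0.00063721, -0.0004643 ,  0.00123684,
       -0.00086202]), 'joint_torque': array([ 1.80288025e-04, -4.39946115e+01, -1.76979768e+01,  6.33234694e-02,
        5.01994451e-02, -5.81009886e-06]), 'position': array([ 0.25018094, -0.57275792,  0.2226111 ]), 'tool_rot': array([ 9.78878185e-01,  2.04444353e-01, -3.45071591e-06,  7.38245063e-05]), 'ft_force': array([-0.20301949, -0.46815933, -1.38819739]), 'moment': array([ 0.00454577,  0.00730917, -0.01000845]), 'grip_width': 0.0869017812985027}
```

View pics/top0.png

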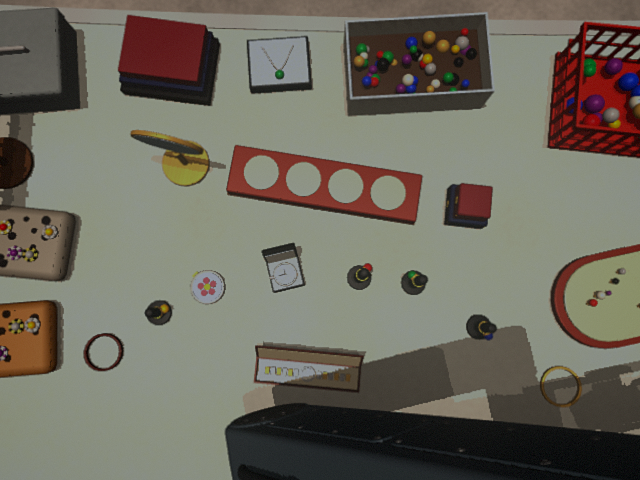

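View pics/scene0.png

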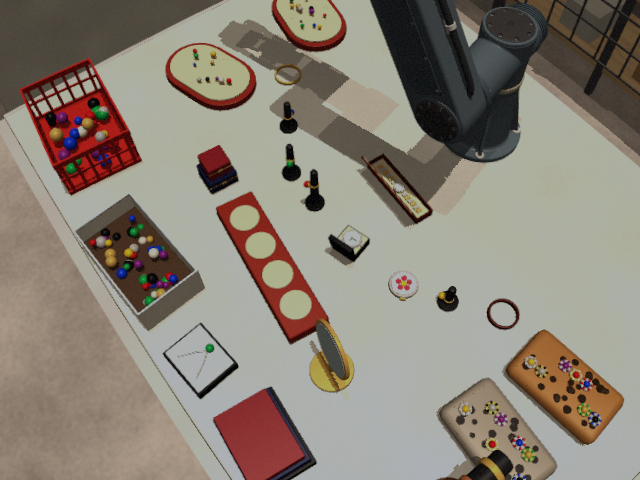

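```bash
cat > loc.py <<'E'
from h import *
def pads(p):
    b=p['img'].astype(int); out=[]
    g=[(.652,.112),(.639,.036),(.626,-.042),(.613,-.119)]
    hsv=cv2.cvtColor(p['img'],cv2.COLOR_RGB2HSV)
    # cream: bright & surrounded by red
    m=((b[...,0]>150)&(b[...,1]>140)).astype(np.uint8)
    for x,y in g:
        u=proj(p,[[x,y,.032]])[0]; n,l,s,c=cv2.connectedComponentsWithStats(m)
        k=l[int(round(u[1])),int(round(u[0]))]; cs,_=cv2.findContours((l==k).astype(np.uint8),cv2.RETR_EXTERNAL,cv2.CHAIN_APPROX_NONE)
        e=cv2.fitEllipse(cs[0]); out.append((ray(p,e[0],.032).round(4),s[k][4],np.round(e[1],1)))
    return out
E
python3 - <<'E'
from loc import *
ims=[]
for c in ['top','scene']:
    p=viewer.camera(c)
    for o in pads(p): print(c,o)
    row=[]
    for n,x,y in [('r',.454,-.072),('g',.45,-.166),('b',.369,-.287),('y',.384,.289)]:
        u=proj(p,[[x,y,.0]])[0].round().astype(int); 
        t=p['img'][u[1]-32:u[1]+32,u[0]-30:u[0]+30]; t=np.clip(t.astype(float)*2,0,255).astype(np.uint8)
        print(c,n,'crop origin',u-[30,32])
        row.append(cv2.resize(t[...,::-1],(200,213),interpolation=cv2.INTER_CUBIC))
    ims.append(np.hstack(row))
cv2.imwrite('pics/crops.png',np.vstack(ims))
E
```

```text
top (array([0.524 , 0.0011, 0.032 ]), np.int32(307199), array([557.4, 771.1]))
top (array([0.524 , 0.0011, 0.032 ]), np.int32(307199), array([557.4, 771.1]))
top (array([0.524 , 0.0011, 0.032 ]), np.int32(307199), array([557.4, 771.1]))
top (array([0.524 , 0.0011, 0.032 ]), np.int32(307199), array([557.4, 771.1]))
top r crop origin [328 248]
top g crop origin [378 251]
top b crop origin [443 296]
top y crop origin [133 281]
scene (array([0.6495, 0.1152, 0.032 ]), np.int32(715), array([28.2, 30.4]))
scene (array([0.6386, 0.036 , 0.032 ]), np.int32(662), array([26.6, 29.9]))
scene (array([ 0.6273, -0.0434,  0.032 ]), np.int32(605), array([25.1, 28.7]))
scene (array([ 0.6164, -0.1226,  0.032 ]), np.int32(555), array([23.6, 28.1]))
scene r crop origin [286 171]
scene g crop origin [264 143]
scene b crop origin [261  96]
scene y crop origin [415 267]
```

View pics/crops.png

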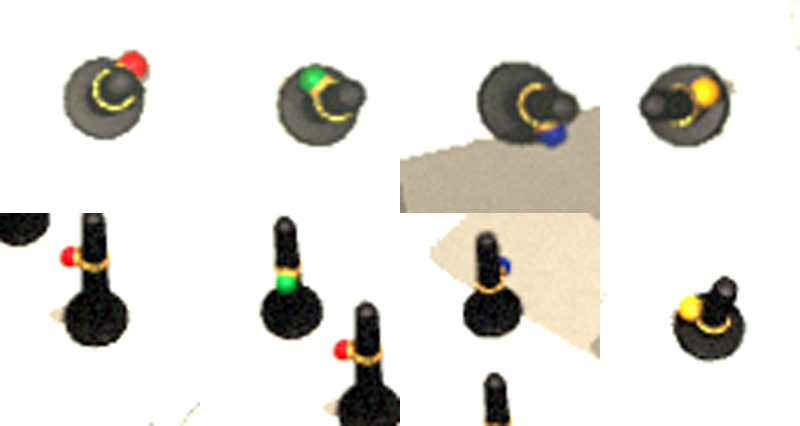

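```bash
cat >> loc.py <<'E'
from scipy.optimize import minimize
a=np.linspace(0,2*np.pi,40,endpoint=False)
def circ(x,y,r,z): return np.c_[x+r*np.cos(a),y+r*np.sin(a),0*a+z]
S=4
def sil(p,x,y,h,z0,o,w):
    m=np.zeros((w*S,w*S),np.uint8)
    for A in ([(.023,0),(.023,.010)],[(.0105,.01),(.0085,h-.008),(.006,h-.002),(.002,h)]):
        P=np.vstack([proj(p,circ(x,y,r,z0+z)) for r,z in A])
        hull=cv2.convexHull(((P-o+.5)*S*16).astype(np.int32)); cv2.fillConvexPoly(m,hull,255,shift=4)
    return cv2.resize(m,(w,w),interpolation=cv2.INTER_AREA)/255.
def fit(p,x,y,h,z0=0.,thr=None):
    w=70; o=(proj(p,[[x,y,z0+h/2]])[0].round()-w//2).astype(int)
    t=p['img'][o[1]:o[1]+w,o[0]:o[0]+w].astype(float); v=t.max(2)
    thr=thr or (45 if p.get('_c')=='scene' else 75)
    d=np.clip((thr-v)/20+.5,0,1)
    f=lambda q: np.sum((sil(p,q[0]/100,q[1]/100,h,z0,o,w)-d)**2)
    best=min(((f([x*100+i*.4,y*100+j*.4]),i,j) for i in range(-5,6) for j in range(-5,6)))
    s=[x*100+best[1]*.4,y*100+best[2]*.4]
    r=minimize(f,s,method='Nelder-Mead',options=dict(initial_simplex=[s,[s[0]+.2,s[1]],[s[0],s[1]+.2]],xatol=.01,fatol=.05))
    return r.x/100,r.fun
def cam(c):
    p=viewer.camera(c); p['_c']=c; return p
E
sed -i 's/m=((b\[.*/m=((b[...,0]>b[...,2]+PT)\&(b[...,1]>100)).astype(np.uint8)/; 1a PT=12' loc.py
python3 - <<'E'
from loc import *
p=cam('top'); 
for x,y in [(.652,.112),(.613,-.119)]:
    u=proj(p,[[x,y,.032]])[0].round().astype(int); print(p['img'][u[1],u[0]],p['img'][u[1],u[0]-22:u[0]+22:4].tolist())
for c in ['top','scene']:
    p=cam(c)
    for n,x,y,h in [('r',.454,-.072,.13),('g',.45,-.166,.11),('b',.369,-.287,.09),('y',.384,.289,.07)]:
        u=proj(p,[[x,y,.0]])[0].round().astype(int); print(c,n,p['img'][u[1]-1,u[0]-20:u[0]+20:4].max(1).tolist(),fit(p,x,y,h))
E
```

```text
[143 148 132] [[127, 52, 44], [143, 150, 130], [142, 147, 130], [140, 146, 130], [142, 147, 130], [143, 148, 132], [142, 148, 132], [143, 148, 132], [142, 148, 131], [143, 150, 134], [125, 50, 39]]
[142 147 128] [[125, 50, 41], [127, 54, 46], [135, 142, 125], [142, 147, 131], [142, 147, 129], [142, 147, 129], [142, 148, 127], [142, 147, 128], [143, 148, 127], [142, 148, 127], [142, 149, 127]]
top r [148, 148, 152, 64, 41, 131, 54, 89, 47, 149] (array([ 0.45825568, -0.07322641]), np.float64(59.75717512495194))
top g [147, 147, 149, 121, 57, 40, 82, 36, 32, 36] (array([ 0.45090552, -0.17492566]), np.float64(96.17458765859286))
top b [147, 146, 147, 147, 47, 38, 31, 30, 30, 49] (array([ 0.37205203, -0.29511942]), np.float64(70.07087562475971))
top y [150, 51, 42, 25, 26, 92, 59, 37, 149, 148] (array([0.38530568, 0.29470799]), np.float64(102.23985870818917))
scene r [176, 159, 89, 6, 13, 8, 9, 86, 176, 177] (array([ 0.45931112, -0.07306914]), np.float64(365.10653114186846))
scene g [175, 175, 91, 11, 7, 14, 11, 176, 175, 82] (array([ 0.45098828, -0.17542773]), np.float64(364.2738888888889))
scene b [177, 178, 136, 15, 13, 11, 13, 126, 123, 123] (array([ 0.3720564 , -0.29731262]), np.float64(96.0678277585544))
scene y [176, 176, 175, 65, 135, 34, 7, 75, 32, 176] (array([0.38343343, 0.29441734]), np.float64(125.6117772010765))
```

```bash
python3 - <<'E'
from loc import *
p=cam('top'); b=p['img'].astype(int)
m=(b[...,1]>100).astype(np.uint8)
n,l,s,c=cv2.connectedComponentsWithStats(m)
for x,y in [(.652,.112),(.639,.036),(.626,-.042),(.613,-.119)]:
    u=proj(p,[[x,y,.032]])[0]; k=l[int(round(u[1])),int(round(u[0]))]
    print(s[k][4],ray(p,c[k],.032).round(4))
E
cat > go.py <<'E'
# usage: go.py x y z  -> tool-axis rows needed (units of 40 mm), and rotation needed
import sys; from h import *
o=robot.get_obs(); t=np.array(list(map(float,sys.argv[1:4]))); Rm=R.from_quat(o['tool_rot']).as_matrix()
d=Rm.T@(t-o['position'])/.04
zz=Rm.T@np.array([0,0,-1.]); tilt=np.cross([0,0,1],zz)/np.radians(5)
print('shift total',d.round(2),'tilt',tilt.round(2),'pos',o['position'].round(4),'t',round(o['time'],2),'F',o['ft_force'].round(1),'w',round(o['grip_width'],4))
E
python3 go.py .4588 -.0731 .20
```

```text
930 [0.6491 0.1139 0.032 ]
936 [0.638  0.0346 0.032 ]
938 [ 0.6268 -0.0445  0.032 ]
947 [ 0.6155 -0.1239  0.032 ]
shift total [ 9.78 -9.36  0.56] tilt [ 0. -0.  0.] pos [ 0.2502 -0.5727  0.2226] t 1.1 F [ 0.7 -0.3 -0.7] w 0.087
```

```bash
python3 -m crank '0 0 0 0.9 -0.9 0 0; 0 0 0 0.95 -0.95 0 0; 0 0 0 0.95 -0.95 0 0; 0 0 0 0.95 -0.95 0 0; 0 0 0 0.95 -0.95 0 0' 20; python3 go.py .4588 -.0731 .20
```

```text
time: 1.72
position: [0.3492, -0.3242, 0.2221]
tool_rot: [0.98, 0.201, 0.001, 0.003]
ft_force: [0.6, -0.2, -0.0]
grip_width: 0.0469
shift total [ 4.99 -4.7   0.52] tilt [ 0.07 -0.    0.  ] pos [ 0.3492 -0.3242  0.2221] t 1.73 F [ 0.6 -0.2 -0. ] w 0.0469
```

```bash
python3 -m crank '0.07 0 0 0.95 -0.95 0.1 0; 0 0 0 0.95 -0.95 0.1 0; 0 0 0 0.95 -0.95 0.1 0; 0 0 0 0.95 -0.95 0.1 0; 0 0 0 0.8 -0.6 0.1 0'; python3 -m crank '0 0 0 0.3 -0.3 0 0; 0 0 0 0 0 0 0'; python3 go.py .4588 -.0731 .097
```

```text
time: 2.35
position: [0.4528, -0.0826, 0.2031]
tool_rot: [0.98, 0.2, 0.002, 0.002]
ft_force: [0.8, -1.1, 0.0]
grip_width: 0.0435
time: 2.6
position: [0.4603, -0.0638, 0.2032]
tool_rot: [0.979, 0.203, 0.003, 0.002]
ft_force: [-0.6, -1.3, -0.5]
grip_width: 0.0432
shift total [-0.14  0.18  2.66] tilt [ 0.07 -0.05  0.  ] pos [ 0.4603 -0.0638  0.2032] t 2.6 F [-0.6 -1.3 -0.5] w 0.0432
```

Correct, then descend.

```bash
python3 -m crank '0.07 -0.05 0 -0.14 0.18 0 0; 0 0 0 0 0 0.5 0; 0 0 0 0 0 0 0'; python3 go.py .4588 -.0731 .097
python3 - <<'E'
from h import *
snap('wrist','w1.png')
E
```

```text
time: 2.98
position: [0.4577, -0.0766, 0.1835]
tool_rot: [0.979, 0.202, 0.0, 0.001]
ft_force: [0.3, 0.2, -0.3]
grip_width: 0.0434
shift total [ 0.06 -0.07  2.16] tilt [ 0.01  0.   -0.  ] pos [ 0.4577 -0.0766  0.1835] t 2.98 F [ 0.3  0.2 -0.3] w 0.0434
```

View pics/w1.png

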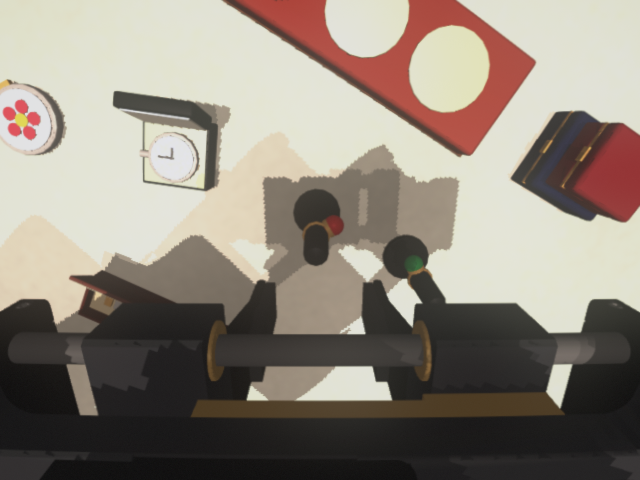

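```bash
python3 -m crank '0 0 0 0.06 -0.07 0.5 0; 0 0 0 0 0 0.7 0; 0 0 0 0 0 0.7 0; 0 0 0 0 0 0.2 0; 0 0 0 0 0 0 0'; python3 go.py .4588 -.0731 .097
```

```text
time: 3.65
position: [0.4644, -0.0796, 0.1026]
tool_rot: [0.98, 0.199, 0.006, 0.005]
ft_force: [0.5, -0.6, 0.2]
grip_width: 0.0436
shift total [-0.07 -0.2   0.14] tilt [ 0.13 -0.1   0.  ] pos [ 0.4644 -0.0796  0.1026] t 3.65 F [ 0.5 -0.6  0.2] w 0.0436
```

```bash
python3 -m crank '0.13 -0.1 0 -0.07 -0.2 0.14 0; 0 0 0 0 0 0 0'; python3 go.py .4588 -.0731 .097
```

```text
time: 3.9
position: [0.4594, -0.0736, 0.0982]
tool_rot: [0.98, 0.199, 0.001, 0.001]
ft_force: [0.3, -0.1, -0.3]
grip_width: 0.0432
shift total [-0.01 -0.02  0.03] tilt [ 0.02 -0.02  0.  ] pos [ 0.4594 -0.0736  0.0982] t 3.9 F [ 0.3 -0.1 -0.3] w 0.0432
```

```bash
python3 -m crank '0 0 0 0 0 0 0.4; 0 0 0 0 0 0 0.6; 0 0 0 0 0 0 1; 0 0 0 0 0 0 1; 0 0 0 0 0 0 1' 20; python3 go.py .6493 .1146 .20
```

```text
time: 4.53
position: [0.46, -0.0735, 0.0993]
tool_rot: [0.98, 0.199, 0.002, 0.001]
ft_force: [1.1, 0.9, 0.3]
grip_width: 0.0169
shift total [ 6.2  -2.47 -2.5 ] tilt [ 0.04 -0.04  0.  ] pos [ 0.46   -0.0735  0.0993] t 4.53 F [1.1 0.9 0.3] w 0.0169
```

```bash
python3 -m crank '0.04 -0.04 0 0 0 -0.7 1; 0 0 0 0 0 -0.9 1; 0 0 0 0.3 -0.1 -0.7 1; 0 0 0 0.8 -0.3 -0.2 1; 0 0 0 1 -0.4 0 1'; python3 go.py .6493 .1146 .20
```

```text
time: 5.15
position: [0.5233, -0.0112, 0.2008]
tool_rot: [0.98, 0.197, -0.003, -0.002]
ft_force: [0.8, -0.6, -1.6]
grip_width: 0.0165
shift total [ 4.12 -1.68  0.01] tilt [-0.05  0.05  0.  ] pos [ 0.5233 -0.0112  0.2008] t 5.15 F [ 0.8 -0.6 -1.6] w 0.0165
```

```bash
python3 -m crank '0 0 0 1 -0.4 0 1; 0 0 0 1 -0.4 0 1; 0 0 0 1 -0.4 0 1; 0 0 0 0.6 -0.3 0 1; 0 0 0 0.2 -0.1 0 1';  python3 -m crank '0 0 0 0 0 0 1'; python3 go.py .6493 .1146 .145
```

```text
time: 5.78
position: [0.6415, 0.112, 0.1976]
tool_rot: [0.98, 0.198, -0.004, -0.002]
ft_force: [-0.4, 0.5, -1.6]
grip_width: 0.0167
time: 5.9
position: [0.6408, 0.112, 0.1969]
tool_rot: [0.98, 0.198, -0.005, -0.002]
ft_force: [-0.5, -0.4, -1.4]
grip_width: 0.0169
shift total [0.24 0.03 1.29] tilt [-0.06  0.12  0.  ] pos [0.6408 0.112  0.1969] t 5.9 F [-0.5 -0.4 -1.4] w 0.0169
```

```bash
python3 -m crank '-0.06 0.12 0 0.24 0.03 0 1; 0 0 0 0 0 0.5 1; 0 0 0 0 0 0.4 1; 0 0 0 0 0 0.2 1; 0 0 0 0 0 0 1'; python3 go.py .6493 .1146 .1325
python3 - <<'E'
from h import *
snap('wrist','w2.png')
from loc import *
p=cam('scene');z=robot.get_obs()['position'][2]-.0993
print(fit(p,.6493,.1146,.13,z))
cv2.imwrite('pics/s2.png',cv2.resize(p['img'][180:420,160:400,::-1],(720,720))[:600])
E
```

```text
time: 6.52
position: [0.6497, 0.111, 0.1518]
tool_rot: [0.981, 0.196, 0.0, 0.001]
ft_force: [-0.7, 0.1, -0.8]
grip_width: 0.0166
shift total [ 0.03 -0.09  0.48] tilt [ 0.01 -0.01  0.  ] pos [0.6497 0.111  0.1518] t 6.53 F [-0.7  0.1 -0.8] w 0.0166
(array([0.64686203, 0.10929489]), np.float64(1238.798835063437))
```

View pics/s2.png

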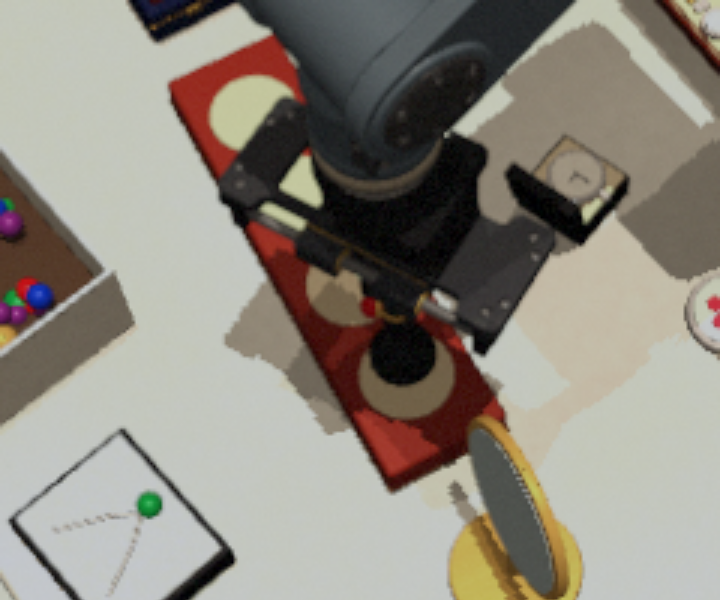

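View pics/w2.png

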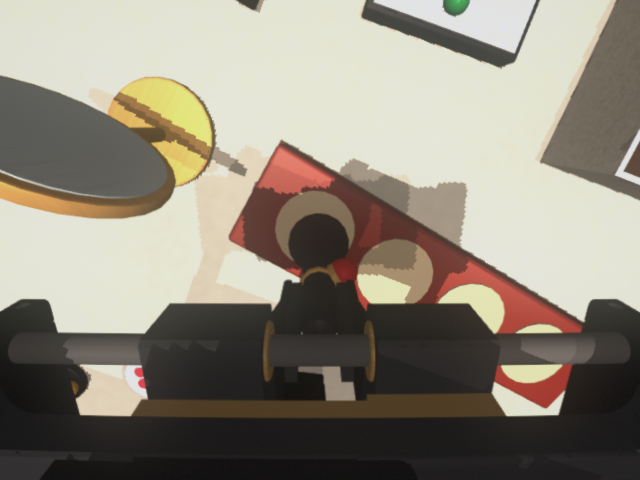

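```bash
python3 -m crank '0 0 0 0.03 -0.09 0.2 1; 0 0 0 0 0 0.15 1; 0 0 0 0 0 0 1'; python3 go.py .6493 .1146 .1318
```

```text
time: 7.0
position: [0.6509, 0.1155, 0.139]
tool_rot: [0.981, 0.196, 0.003, 0.001]
ft_force: [-0.7, 0.0, -1.6]
grip_width: 0.017
shift total [-0.05  0.    0.18] tilt [ 0.03 -0.05  0.  ] pos [0.6509 0.1155 0.139 ] t 7.0 F [-0.7  0.  -1.6] w 0.017
```

```bash
python3 -m crank '0.03 -0.05 0 -0.05 0 0.1 1; 0 0 0 0 0 0.06 1; 0 0 0 0 0 0 1'; python3 go.py .6493 .1146 .1313
```

```text
time: 7.38
position: [0.6491, 0.1147, 0.1323]
tool_rot: [0.981, 0.196, 0.0, 0.0]
ft_force: [0.4, 0.3, -1.1]
grip_width: 0.017
shift total [0.   0.   0.02] tilt [ 0. -0.  0.] pos [0.6491 0.1147 0.1323] t 7.38 F [ 0.4  0.3 -1.1] w 0.017
```

```bash
python3 -m crank '0 0 0 0 0 0.04 1; 0 0 0 0 0 0 1'; python3 go.py .6493 .1146 .1313
```

```text
time: 7.62
position: [0.6497, 0.1148, 0.1316]
tool_rot: [0.981, 0.196, 0.001, 0.0]
ft_force: [-0.4, -0.3, -2.3]
grip_width: 0.0171
shift total [-0.01 -0.    0.01] tilt [ 0.01 -0.02  0.  ] pos [0.6497 0.1148 0.1316] t 7.62 F [-0.4 -0.3 -2.3] w 0.0171
```

```bash
python3 -m crank '0 0 0 0 0 0.04 1; 0 0 0 0 0 0.02 1'; python3 go.py .6493 .1146 .1313
```

```text
time: 7.88
position: [0.6505, 0.115, 0.1315]
tool_rot: [0.98, 0.197, 0.002, 0.0]
ft_force: [-1.4, -0.2, 1.9]
grip_width: 0.0168
shift total [-0.03 -0.    0.  ] tilt [ 0.02 -0.05  0.  ] pos [0.6505 0.115  0.1315] t 7.88 F [-1.4 -0.2  1.9] w 0.0168
```

Contact (force flipped sign). Release and rise.

```bash
python3 -m crank '0.02 -0.05 0 0 0 0 0.5; 0 0 0 0 0 0 0.3; 0 0 0 0 0 0 0.1; 0 0 0 0 0 -0.5 0; 0 0 0 0 0 -1 0'; python3 -m crank '0 0 0 0 0 -0.8 0'; python3 go.py .451 -.1752 .18
python3 - <<'E'
from loc import *
p=cam('scene'); print(fit(p,.6493,.1146,.13,.032))
E
```

```text
time: 8.5
position: [0.648, 0.1146, 0.1875]
tool_rot: [0.981, 0.196, -0.005, -0.001]
ft_force: [0.3, 0.4, -0.4]
grip_width: 0.0423
time: 8.62
position: [0.6485, 0.1146, 0.2205]
tool_rot: [0.981, 0.196, -0.005, -0.001]
ft_force: [0.8, 0.2, 0.5]
grip_width: 0.0434
shift total [-7.34  4.79  1.06] tilt [-0.04  0.1   0.  ] pos [0.6485 0.1146 0.2205] t 8.62 F [0.8 0.2 0.5] w 0.0434
(array([0.64779381, 0.1148107 ]), np.float64(415.05698769703963))
```

```bash
python3 -m crank '-0.04 0.1 0 -1 0.65 0 0; 0 0 0 -1 0.65 0 0; 0 0 0 -1 0.65 0 0; 0 0 0 -1 0.65 0 0; 0 0 0 -1 0.65 0 0'; python3 -m crank '0 0 0 -1 0.65 0 0; 0 0 0 -0.9 0.6 0.3 0; 0 0 0 -0.5 0.4 0.3 0; 0 0 0 -0.1 0 0.2 0; 0 0 0 0 0 0 0'; python3 go.py .451 -.1752 .13
```

```text
time: 9.3
position: [0.5167, -0.0854, 0.2243]
tool_rot: [0.98, 0.2, 0.008, 0.002]
ft_force: [0.3, -0.2, 0.4]
grip_width: 0.0435
time: 9.93
position: [0.4475, -0.1906, 0.19]
tool_rot: [0.98, 0.197, 0.009, 0.003]
ft_force: [-0.3, 1.1, -0.2]
grip_width: 0.0433
shift total [ 0.21 -0.34  1.5 ] tilt [ 0.1  -0.18  0.  ] pos [ 0.4475 -0.1906  0.19  ] t 9.93 F [-0.3  1.1 -0.2] w 0.0433
```

```bash
python3 -m crank '0.1 -0.18 0 0.21 -0.34 0 0; 0 0 0 0 0 0.6 0; 0 0 0 0 0 0.5 0; 0 0 0 0 0 0 0'; python3 go.py .451 -.1752 .079
```

```text
time: 10.42
position: [0.4538, -0.1714, 0.1466]
tool_rot: [0.98, 0.2, 0.002, 0.001]
ft_force: [-0.2, 0.2, -0.4]
grip_width: 0.0433
shift total [-0.11  0.05  1.69] tilt [ 0.04 -0.04  0.  ] pos [ 0.4538 -0.1714  0.1466] t 10.43 F [-0.2  0.2 -0.4] w 0.0433
```

```bash
python3 -m crank '0.04 -0.04 0 -0.11 0.05 0.3 0; 0 0 0 0 0 0.5 0; 0 0 0 0 0 0.5 0; 0 0 0 0 0 0.2 0; 0 0 0 0 0 0 0'; python3 go.py .451 -.1752 .079
```

```text
time: 11.05
position: [0.4536, -0.176, 0.0868]
tool_rot: [0.98, 0.201, 0.002, 0.002]
ft_force: [0.5, 0.0, 0.9]
grip_width: 0.0439
shift total [-0.05 -0.05  0.2 ] tilt [ 0.07 -0.04  0.  ] pos [ 0.4536 -0.176   0.0868] t 11.05 F [0.5 0.  0.9] w 0.0439
```

```bash
python3 -m crank '0.07 -0.04 0 -0.05 -0.04 0.2 0; 0 0 0 0 0 0 0.4; 0 0 0 0 0 0 0.6; 0 0 0 0 0 0 1; 0 0 0 0 0 0 1' 20; python3 -m crank '0 0 0 0 0 0 1';  python3 go.py .6383 .0353 .18
```

```text
time: 11.68
position: [0.452, -0.1761, 0.08]
tool_rot: [0.98, 0.201, 0.001, 0.001]
ft_force: [0.2, -0.6, -1.9]
grip_width: 0.0169
time: 11.8
position: [0.452, -0.176, 0.08]
tool_rot: [0.98, 0.201, 0.001, 0.001]
ft_force: [0.0, -0.5, -1.6]
grip_width: 0.0171
shift total [ 6.37 -3.01 -2.5 ] tilt [ 0.02 -0.02  0.  ] pos [ 0.452 -0.176  0.08 ] t 11.8 F [ 0.  -0.5 -1.6] w 0.0171
```

```bash
python3 -m crank '0.02 -0.02 0 0 0 -0.7 1; 0 0 0 0 0 -0.9 1; 0 0 0 0.5 -0.2 -0.7 1; 0 0 0 0.9 -0.4 -0.3 1; 0 0 0 1 -0.47 0 1'; python3 -m crank '0 0 0 1 -0.47 0 1; 0 0 0 1 -0.47 0 1; 0 0 0 1 -0.47 0 1; 0 0 0 0.5 -0.3 0 1; 0 0 0 0 0 0 1';  python3 go.py .6383 .0353 .13
```

```text
time: 12.42
position: [0.523, -0.0987, 0.1864]
tool_rot: [0.98, 0.198, -0.001, -0.001]
ft_force: [0.3, -0.2, -1.2]
grip_width: 0.0169
time: 13.05
position: [0.6285, 0.0254, 0.1849]
tool_rot: [0.98, 0.2, -0.002, -0.001]
ft_force: [0.1, -0.6, -1.1]
grip_width: 0.017
shift total [ 0.33 -0.13  1.37] tilt [-0.03  0.04  0.  ] pos [0.6285 0.0254 0.1849] t 13.05 F [ 0.1 -0.6 -1.1] w 0.017
```

```bash
python3 -m crank '-0.03 0.04 0 0.33 -0.13 0 1; 0 0 0 0 0 0.5 1; 0 0 0 0 0 0.5 1; 0 0 0 0 0 0.3 1; 0 0 0 0 0 0 1'; python3 go.py .6383 .0353 .1122
```

```text
time: 13.68
position: [0.6381, 0.0334, 0.1315]
tool_rot: [0.98, 0.198, -0.0, 0.0]
ft_force: [-1.0, -0.6, -2.0]
grip_width: 0.017
shift total [ 0.02 -0.04  0.48] tilt [ 0.    0.01 -0.  ] pos [0.6381 0.0334 0.1315] t 13.68 F [-1.  -0.6 -2. ] w 0.017
```

```bash
python3 -m crank '0 0 0 0.02 -0.04 0.2 1; 0 0 0 0 0 0.15 1; 0 0 0 0 0 0.1 1; 0 0 0 0 0 0 1'; python3 go.py .6383 .0353 .1122
```

```text
time: 14.18
position: [0.6394, 0.0348, 0.114]
tool_rot: [0.98, 0.198, 0.001, 0.001]
ft_force: [0.5, 0.9, -1.3]
grip_width: 0.0171
shift total [-0.02 -0.02  0.04] tilt [ 0.02 -0.02  0.  ] pos [0.6394 0.0348 0.114 ] t 14.18 F [ 0.5  0.9 -1.3] w 0.0171
```

```bash
python3 -m crank '0.02 -0.02 0 -0.02 -0.02 0.06 1; 0 0 0 0 0 0.04 1'; python3 go.py .6383 .0353 .112
```

```text
time: 14.42
position: [0.6393, 0.0354, 0.1118]
tool_rot: [0.98, 0.198, 0.001, 0.0]
ft_force: [-3.0, 1.7, 10.0]
grip_width: 0.0169
shift total [-0.03 -0.01 -0.01] tilt [ 0.01 -0.03  0.  ] pos [0.6393 0.0354 0.1118] t 14.43 F [-3.   1.7 10. ] w 0.0169
```

```bash
python3 -m crank '0 0 0 0 0 -0.01 1; 0 0 0 0 0 0 0.5; 0 0 0 0 0 0 0.3; 0 0 0 0 0 0 0; 0 0 0 0 0 -0.5 0'; python3 -m crank '0 0 0 0 0 -1 0; 0 0 0 0 0 -0.8 0'; python3 go.py .372 -.296 .18
python3 - <<'E'
from loc import *
p=cam('scene'); print(fit(p,.6493,.1146,.13,.032),fit(p,.6383,.0353,.11,.032)); cv2.imwrite('pics/s3.png',cv2.resize(p['img'][150:400,160:410,::-1],(600,600)))
E
```

```text
time: 15.05
position: [0.6385, 0.0355, 0.1314]
tool_rot: [0.98, 0.198, 0.0, -0.0]
ft_force: [-0.4, -0.3, -0.2]
grip_width: 0.0402
time: 15.3
position: [0.6373, 0.0354, 0.2032]
tool_rot: [0.98, 0.198, -0.002, -0.001]
ft_force: [0.1, -0.4, 0.0]
grip_width: 0.0436
shift total [-9.32  5.07  0.6 ] tilt [-0.03  0.04  0.  ] pos [0.6373 0.0354 0.2032] t 15.3 F [ 0.1 -0.4  0. ] w 0.0436
(array([0.64739734, 0.11405582]), np.float64(442.7348712033833)) (array([0.63949275, 0.03604292]), np.float64(604.5302220299885))
```

View pics/s3.png

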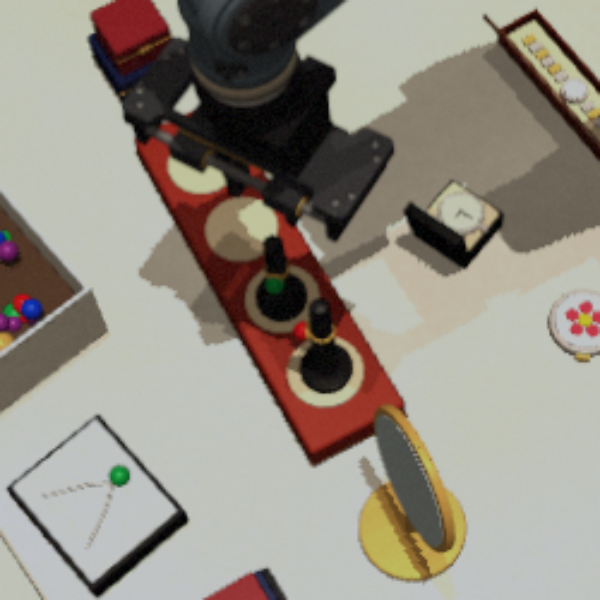

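Red and green stand centred on the two mirror-side pads, around (325,365) and (280,295) in this picture. Next is blue.

```bash
python3 -m crank '-0.03 0.04 0 -1 0.55 0 0; 0 0 0 -1 0.55 0 0; 0 0 0 -1 0.55 0 0; 0 0 0 -1 0.55 0 0; 0 0 0 -1 0.55 0 0'; python3 -m crank '0 0 0 -1 0.55 0 0; 0 0 0 -1 0.55 0 0; 0 0 0 -1 0.55 0 0; 0 0 0 -0.8 0.4 0.2 0; 0 0 0 -0.3 0.2 0.2 0'; python3 -m crank '0 0 0 0 0 0 0'; python3 go.py .372 -.296 .13
```

```text
time: 15.98
position: [0.4985, -0.1469, 0.2079]
tool_rot: [0.98, 0.201, 0.008, 0.003]
ft_force: [0.6, -0.8, -0.7]
grip_width: 0.0437
time: 16.6
position: [0.379, -0.3012, 0.1904]
tool_rot: [0.98, 0.2, 0.009, 0.006]
ft_force: [0.4, 0.9, -0.2]
grip_width: 0.0437
time: 16.73
position: [0.3787, -0.3014, 0.1898]
tool_rot: [0.98, 0.199, 0.009, 0.005]
ft_force: [0.4, 0.2, 0.3]
grip_width: 0.0437
shift total [-0.12 -0.21  1.49] tilt [ 0.15 -0.18  0.  ] pos [ 0.3787 -0.3014  0.1898] t 16.73 F [0.4 0.2 0.3] w 0.0437
```

```bash
python3 -m crank '0.15 -0.18 0 -0.1 -0.2 0.1 0; 0 0 0 0 0 0.7 0; 0 0 0 0 0 0.6 0; 0 0 0 0 0 0.2 0; 0 0 0 0 0 0 0'; python3 go.py .372 -.296 .06
```

```text
time: 17.35
position: [0.3746, -0.2902, 0.1246]
tool_rot: [0.979, 0.202, -0.001, -0.001]
ft_force: [0.1, 0.1, -0.0]
grip_width: 0.0435
shift total [-0.11  0.11  1.61] tilt [-0.02  0.01  0.  ] pos [ 0.3746 -0.2902  0.1246] t 17.35 F [ 0.1  0.1 -0. ] w 0.0435
```

```bash
python3 -m crank '0 0 0 -0.11 0.11 0.1 0; 0 0 0 0 0 0.5 0; 0 0 0 0 0 0.6 0; 0 0 0 0 0 0.3 0; 0 0 0 0 0 0 0'; python3 go.py .372 -.296 .06
```

```text
time: 17.98
position: [0.3749, -0.3, 0.0663]
tool_rot: [0.979, 0.203, 0.002, 0.004]
ft_force: [-0.1, 0.4, -0.1]
grip_width: 0.0434
shift total [-0.03 -0.12  0.16] tilt [ 0.1  -0.02  0.  ] pos [ 0.3749 -0.3     0.0663] t 17.98 F [-0.1  0.4 -0.1] w 0.0434
```

```bash
python3 -m crank '0.1 -0.02 0 -0.03 -0.12 0.16 0; 0 0 0 0 0 0 0.3; 0 0 0 0 0 0 0.5; 0 0 0 0 0 0 1; 0 0 0 0 0 0 1' 20; python3 -m crank '0 0 0 0 0 0 1';  python3 go.py .627 -.044 .17
```

```text
time: 18.6
position: [0.3725, -0.2969, 0.0614]
tool_rot: [0.979, 0.203, 0.001, 0.001]
ft_force: [-0.4, 1.1, -0.5]
grip_width: 0.0167
time: 18.73
position: [0.3725, -0.2969, 0.0614]
tool_rot: [0.979, 0.203, 0.001, 0.001]
ft_force: [-0.1, 0.9, -1.9]
grip_width: 0.0172
shift total [ 8.35 -3.26 -2.72] tilt [ 0.04 -0.01  0.  ] pos [ 0.3725 -0.2969  0.0614] t 18.73 F [-0.1  0.9 -1.9] w 0.0172
```

```bash
python3 -m crank '0.04 0 0 0 0 -0.8 1; 0 0 0 0 0 -1 1; 0 0 0 0.5 -0.2 -0.7 1; 0 0 0 1 -0.4 -0.2 1; 0 0 0 1 -0.4 0 1'; python3 -m crank '0 0 0 1 -0.4 0 1; 0 0 0 1 -0.4 0 1; 0 0 0 1 -0.4 0 1; 0 0 0 1 -0.4 0 1; 0 0 0 0.9 -0.3 0 1'; python3 -m crank '0 0 0 0.4 -0.2 0 1; 0 0 0 0 0 0 1';python3 go.py .627 -.044 .11
```

```text
time: 19.35
position: [0.4488, -0.2208, 0.1723]
tool_rot: [0.98, 0.2, 0.0, -0.001]
ft_force: [1.2, 0.4, -1.6]
grip_width: 0.0167
time: 19.98
position: [0.6025, -0.068, 0.1718]
tool_rot: [0.98, 0.2, -0.001, -0.001]
ft_force: [0.3, -0.9, -1.9]
grip_width: 0.0165
time: 20.23
position: [0.6147, -0.0522, 0.1709]
tool_rot: [0.979, 0.202, -0.002, -0.001]
ft_force: [-0.4, 0.5, -1.4]
grip_width: 0.0169
shift total [ 0.37 -0.06  1.52] tilt [-0.04  0.03  0.  ] pos [ 0.6147 -0.0522  0.1709] t 20.23 F [-0.4  0.5 -1.4] w 0.0169
```

```bash
python3 -m crank '-0.04 0.03 0 0.37 -0.06 0 1; 0 0 0 0 0 0.6 1; 0 0 0 0 0 0.5 1; 0 0 0 0 0 0.3 1; 0 0 0 0 0 0 1'; python3 go.py .627 -.044 .0936
```

```text
time: 20.85
position: [0.6268, -0.0476, 0.1139]
tool_rot: [0.98, 0.199, -0.0, 0.001]
ft_force: [0.4, 0.0, -0.8]
grip_width: 0.0167
shift total [ 0.04 -0.08  0.51] tilt [ 0.02  0.01 -0.  ] pos [ 0.6268 -0.0476  0.1139] t 20.85 F [ 0.4  0.  -0.8] w 0.0167
```

```bash
python3 -m crank '0.02 0 0 0.04 -0.08 0.2 1; 0 0 0 0 0 0.15 1; 0 0 0 0 0 0.1 1; 0 0 0 0 0 0 1'; python3 go.py .627 -.044 .0934
```

```text
time: 21.35
position: [0.6282, -0.0444, 0.0965]
tool_rot: [0.98, 0.199, 0.001, 0.0]
ft_force: [0.8, 0.3, -1.3]
grip_width: 0.0168
shift total [-0.02 -0.02  0.08] tilt [ 0.02 -0.02  0.  ] pos [ 0.6282 -0.0444  0.0965] t 21.35 F [ 0.8  0.3 -1.3] w 0.0168
```

```bash
python3 -m crank '0.02 -0.02 0 -0.02 -0.02 0.06 1; 0 0 0 0 0 0.03 1; 0 0 0 0 0 0 1'; python3 go.py .627 -.044 .0934
```

```text
time: 21.72
position: [0.6276, -0.0439, 0.0933]
tool_rot: [0.98, 0.199, 0.001, -0.0]
ft_force: [0.2, -0.2, -1.4]
grip_width: 0.017
shift total [-0.01 -0.   -0.  ] tilt [ 0.   -0.02  0.  ] pos [ 0.6276 -0.0439  0.0933] t 21.73 F [ 0.2 -0.2 -1.4] w 0.017
```

```bash
python3 -m crank '0 -0.02 0 0 0 0.04 1; 0 0 0 0 0 0.02 1'; python3 go.py .627 -.044 .0934
```

```text
time: 21.98
position: [0.628, -0.0437, 0.0933]
tool_rot: [0.98, 0.199, 0.0, 0.0]
ft_force: [-1.6, -0.1, 2.8]
grip_width: 0.0171
shift total [-0.03 -0.   -0.  ] tilt [ 0.01 -0.01  0.  ] pos [ 0.628  -0.0437  0.0933] t 21.98 F [-1.6 -0.1  2.8] w 0.0171
```

```bash
python3 -m crank '0 0 0 0 0 0 0.5; 0 0 0 0 0 0 0.3; 0 0 0 0 0 0 0; 0 0 0 0 0 -0.5 0; 0 0 0 0 0 -1 0'; python3 -m crank '0 0 0 0 0 -1 0; 0 0 0 0 0 -0.8 0'; python3 go.py .3845 .2945 .18
```

```text
time: 22.6
position: [0.6259, -0.0435, 0.1503]
tool_rot: [0.98, 0.199, -0.003, -0.001]
ft_force: [0.3, -0.2, 0.3]
grip_width: 0.0426
time: 22.85
position: [0.6263, -0.0437, 0.2241]
tool_rot: [0.98, 0.198, -0.003, -0.001]
ft_force: [0.1, -0.3, 0.4]
grip_width: 0.0434
shift total [ -2.27 -10.14   1.15] tilt [-0.04  0.06  0.  ] pos [ 0.6263 -0.0437  0.2241] t 22.85 F [ 0.1 -0.3  0.4] w 0.0434
```

```bash
python3 -m crank '-0.04 0.06 0 -0.4 -1 0 0; 0 0 0 -0.3 -1 0 0; 0 0 0 -0.2 -1 0 0; 0 0 0 -0.2 -1 0 0; 0 0 0 -0.2 -1 0 0'; python3 -m crank '0 0 0 -0.2 -1 0 0; 0 0 0 -0.2 -1 0 0; 0 0 0 -0.2 -1 0.1 0; 0 0 0 -0.2 -1 0.1 0; 0 0 0 -0.2 -0.7 0.2 0'; python3 -m crank '0 0 0 0 0 0 0'; python3 go.py .3845 .2945 .11
```

```text
time: 23.48
position: [0.5027, 0.1212, 0.2268]
tool_rot: [0.981, 0.195, 0.006, 0.002]
ft_force: [0.9, 0.8, -0.3]
grip_width: 0.0432
time: 24.1
position: [0.3909, 0.2851, 0.2093]
tool_rot: [0.981, 0.195, 0.008, 0.002]
ft_force: [0.3, 0.4, -0.5]
grip_width: 0.0435
time: 24.22
position: [0.3891, 0.286, 0.2088]
tool_rot: [0.98, 0.197, 0.007, 0.002]
ft_force: [1.0, 0.1, 0.3]
grip_width: 0.0437
shift total [-0.06 -0.26  2.47] tilt [ 0.08 -0.15  0.  ] pos [0.3891 0.286  0.2088] t 24.23 F [1.  0.1 0.3] w 0.0437
```

```bash
python3 -m crank '0.08 -0.15 0 -0.06 -0.24 0.2 0; 0 0 0 0 0 0.8 0; 0 0 0 0 0 0.8 0; 0 0 0 0 0 0.5 0; 0 0 0 0 0 0 0'; python3 go.py .3845 .2945 .04
```

```text
time: 24.85
position: [0.3882, 0.2935, 0.1142]
tool_rot: [0.981, 0.194, 0.002, -0.001]
ft_force: [-0.4, -0.4, -0.5]
grip_width: 0.0431
shift total [-0.08 -0.06  1.85] tilt [-0.01 -0.05  0.  ] pos [0.3882 0.2935 0.1142] t 24.85 F [-0.4 -0.4 -0.5] w 0.0431
```

```bash
python3 -m crank '0 -0.05 0 -0.08 -0.06 0.3 0; 0 0 0 0 0 0.6 0; 0 0 0 0 0 0.5 0; 0 0 0 0 0 0.2 0; 0 0 0 0 0 0 0'; python3 go.py .3845 .2945 .04
```

```text
time: 25.48
position: [0.3877, 0.2955, 0.05]
tool_rot: [0.981, 0.193, 0.003, -0.001]
ft_force: [-0.2, 0.1, -0.2]
grip_width: 0.0439
shift total [-0.08 -0.01  0.25] tilt [-0.02 -0.07  0.  ] pos [0.3877 0.2955 0.05  ] t 25.48 F [-0.2  0.1 -0.2] w 0.0439
```

```bash
python3 -m crank '-0.02 -0.07 0 -0.07 0 0.23 0; 0 0 0 0 0 0 0.3; 0 0 0 0 0 0 0.5; 0 0 0 0 0 0 1; 0 0 0 0 0 0 1' 20; python3 -m crank '0 0 0 0 0 0 1';  python3 go.py .616 -.1233 .2
```

```text
time: 26.1
position: [0.3862, 0.295, 0.042]
tool_rot: [0.981, 0.193, 0.002, -0.0]
ft_force: [0.5, 0.4, -1.7]
grip_width: 0.0168
time: 26.22
position: [0.3862, 0.295, 0.0421]
tool_rot: [0.981, 0.193, 0.002, -0.0]
ft_force: [0.9, 0.3, -1.0]
grip_width: 0.0169
shift total [ 1.37 11.86 -3.94] tilt [ 0.   -0.05  0.  ] pos [0.3862 0.295  0.0421] t 26.23 F [ 0.9  0.3 -1. ] w 0.0169
```

```bash
python3 -m crank '0 -0.05 0 0 0 -0.8 1; 0 0 0 0 0 -1 1; 0 0 0 0 0 -1 1; 0 0 0 0 0.4 -0.9 1; 0 0 0 0 0.8 -0.3 1'; python3 -m crank '0 0 0 0.1 1 0 1; 0 0 0 0.1 1 0 1; 0 0 0 0.1 1 0 1; 0 0 0 0.1 1 0 1; 0 0 0 0.1 1 0 1'; python3 go.py .616 -.1233 .2
```

```text
time: 26.85
position: [0.4028, 0.2503, 0.2052]
tool_rot: [0.981, 0.195, -0.003, 0.001]
ft_force: [0.9, -0.4, -0.2]
grip_width: 0.017
time: 27.48
position: [0.499, 0.0686, 0.207]
tool_rot: [0.981, 0.196, -0.001, 0.001]
ft_force: [0.5, 0.1, -1.0]
grip_width: 0.0167
shift total [0.86 5.55 0.18] tilt [ 0.01  0.03 -0.  ] pos [0.499  0.0686 0.207 ] t 27.48 F [ 0.5  0.1 -1. ] w 0.0167
```

```bash
python3 -m crank '0 0.03 0 0.1 1 0 1; 0 0 0 0.15 1 0 1; 0 0 0 0.15 1 0 1; 0 0 0 0.15 1 0 1; 0 0 0 0.15 0.9 0 1'; python3 -m crank '0 0 0 0.1 0.5 0 1; 0 0 0 0 0 0 1'; python3 go.py .616 -.1233 .09
```

```text
time: 28.1
position: [0.6004, -0.1076, 0.2054]
tool_rot: [0.981, 0.195, -0.002, -0.001]
ft_force: [-0.1, 0.5, -1.4]
grip_width: 0.0167
time: 28.35
position: [0.6125, -0.1278, 0.2043]
tool_rot: [0.981, 0.194, -0.002, -0.001]
ft_force: [-0.3, 0.5, -1.1]
grip_width: 0.0168
shift total [ 0.13 -0.06  2.86] tilt [-0.03  0.04  0.  ] pos [ 0.6125 -0.1278  0.2043] t 28.35 F [-0.3  0.5 -1.1] w 0.0168
```

```bash
python3 -m crank '-0.03 0.04 0 0.13 -0.06 0.2 1; 0 0 0 0 0 0.8 1; 0 0 0 0 0 0.8 1; 0 0 0 0 0 0.5 1; 0 0 0 0 0 0 1'; python3 go.py .616 -.1233 .0742
```

```text
time: 28.98
position: [0.6125, -0.1154, 0.1081]
tool_rot: [0.981, 0.196, -0.002, -0.002]
ft_force: [0.3, -0.6, -0.5]
grip_width: 0.0167
shift total [0.01 0.22 0.85] tilt [-0.06  0.03  0.  ] pos [ 0.6125 -0.1154  0.1081] t 28.98 F [ 0.3 -0.6 -0.5] w 0.0167
```

```bash
python3 -m crank '-0.06 0.03 0 0.01 0.2 0.1 1; 0 0 0 0 0 0.3 1; 0 0 0 0 0 0.2 1; 0 0 0 0 0 0 1'; python3 go.py .616 -.1233 .0742
```

```text
time: 29.48
position: [0.6173, -0.1222, 0.0848]
tool_rot: [0.98, 0.197, 0.002, 0.001]
ft_force: [0.5, 0.1, -1.3]
grip_width: 0.0161
shift total [-0.04  0.01  0.26] tilt [ 0.03 -0.03  0.  ] pos [ 0.6173 -0.1222  0.0848] t 29.48 F [ 0.5  0.1 -1.3] w 0.0161
```

```bash
python3 -m crank '0.03 -0.03 0 -0.04 0.01 0.12 1; 0 0 0 0 0 0.08 1; 0 0 0 0 0 0.05 1; 0 0 0 0 0 0 1'; python3 go.py .616 -.1233 .0742
```

```text
time: 29.98
position: [0.6163, -0.1236, 0.0747]
tool_rot: [0.981, 0.196, 0.0, 0.0]
ft_force: [0.2, -0.2, -0.4]
grip_width: 0.0165
shift total [-0.   -0.01  0.01] tilt [ 0.01 -0.01  0.  ] pos [ 0.6163 -0.1236  0.0747] t 29.98 F [ 0.2 -0.2 -0.4] w 0.0165
```

```bash
python3 -m crank '0 0 0 0 0 0.03 1; 0 0 0 0 0 0.03 1'; python3 go.py .616 -.1233 .0742
```

```text
time: 30.22
position: [0.6165, -0.1236, 0.0738]
tool_rot: [0.98, 0.197, 0.001, 0.0]
ft_force: [-3.2, 1.5, 9.5]
grip_width: 0.0172
shift total [-0.01 -0.01 -0.01] tilt [ 0.01 -0.01  0.  ] pos [ 0.6165 -0.1236  0.0738] t 30.23 F [-3.2  1.5  9.5] w 0.0172
```

```bash
python3 -m crank '0 0 0 0 0 -0.01 1; 0 0 0 0 0 0 0.5; 0 0 0 0 0 0 0.3; 0 0 0 0 0 0 0; 0 0 0 0 0 -0.5 0'; python3 -m crank '0 0 0 0 0 -1 0; 0 0 0 0 0 -1 0; 0 0 0 0 0 -1 0; 0 0 0 -1 0.3 0 0; 0 0 0 -1 0.5 0 0'; python3 -m crank '0 0 0 -1 1 0 0; 0 0 0 -1 1 0 0; 0 0 0 -1 1 0 0; 0 0 0 -1 1 0 0; 0 0 0 0 0 0 0';python3 - <<'E'
from loc import *
for c in ['scene','top']:
    p=cam(c); cv2.imwrite(f'pics/f{c}.png',p['img'][...,::-1])
    for x,y,h in [(.6493,.1146,.13),(.6383,.0353,.11),(.627,-.044,.09),(.616,-.1233,.07)]: print(c,fit(p,x,y,h,.032))
E
```

```text
time: 30.85
position: [0.6157, -0.1233, 0.0932]
tool_rot: [0.98, 0.197, -0.0, -0.0]
ft_force: [0.4, 0.5, 0.6]
grip_width: 0.0403
time: 31.48
position: [0.556, -0.1834, 0.2181]
tool_rot: [0.98, 0.199, 0.002, 0.001]
ft_force: [-0.7, -0.3, 0.2]
grip_width: 0.0434
time: 32.1
position: [0.4668, -0.4016, 0.2191]
tool_rot: [0.98, 0.198, 0.002, 0.003]
ft_force: [0.7, 0.7, -0.2]
grip_width: 0.0438
scene (array([0.64807019, 0.11459716]), np.float64(438.07245482506727))
scene (array([0.639446  , 0.03687495]), np.float64(632.484798154556))
scene (array([ 0.62885068, -0.04321159]), np.float64(504.9285572856594))
scene (array([ 0.61619263, -0.12397253]), np.float64(593.3976797385621))
top (array([0.64878688, 0.11397032]), np.float64(127.8983871587851))
top (array([0.63974458, 0.03568629]), np.float64(317.60455401768553))
top (array([ 0.62852798, -0.04302647]), np.float64(373.6209554017686))
top (array([ 0.615347  , -0.12434697]), np.float64(278.9140580545944))
```

View pics/fscene.png

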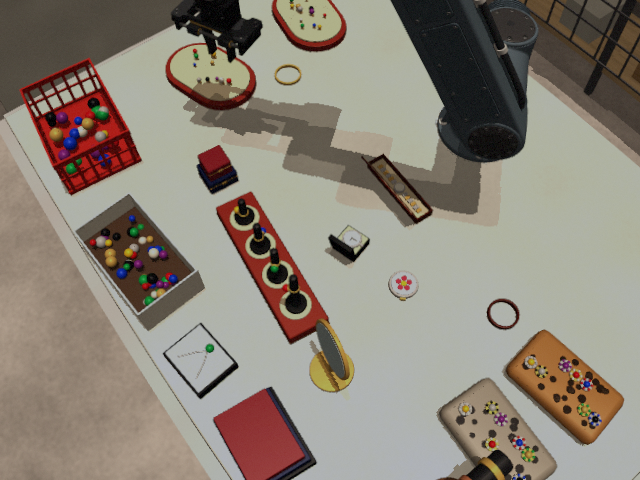

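View pics/ftop.png

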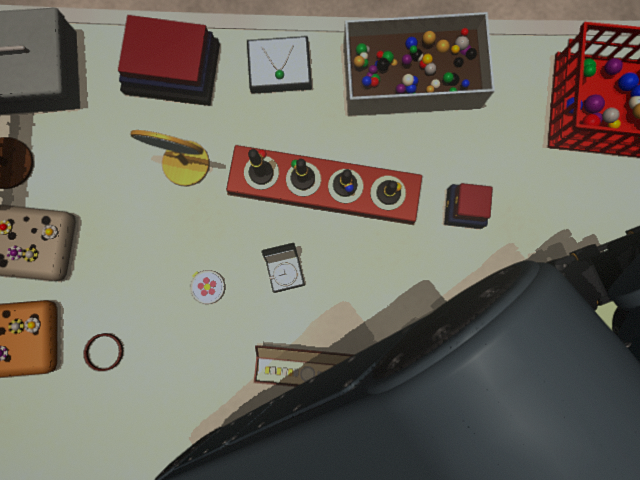

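In both pictures all four posts are upright and centred on their pads: in the top view red is at (262,165), green (303,177), blue (347,185) and yellow (390,190). The mirror is beside red, and the watch case is still at (283,268).

```bash
python3 -c "
from rig import robot
print(robot.hand_in())"
```

```text
the job is handed in; nothing more can be done
None
```

The ring display is set out and handed in. From the mirror end it runs red, green, blue, yellow, with one post upright on each cream pad, and it took about 32 s of the 112 s allowed.

- **Placement:** after the arm had backed away, I fitted the post outlines in both the top and scene pictures. They put every foot within about 2 mm of its pad centre, and the margin is 10 mm. The two cameras agreed to about 1 mm.
- **Fit quality:** the outline fits had large residuals. I put that down to the dark surroundings and neighbouring posts being counted in, since the centres agreed and the pictures show the same thing.
- **Watch case and mirror:** by eye, both stand where they were at the start. I did not measure the watch case again.
- **Forces:** the highest contact force I read was about 10 N, when setting down green and yellow. I only had readings at the end of each move, so brief peaks between them would not show.

The hand-in gave no verdict.

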